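# Transfer matched pistons to the build rack in reverse order

## Robot

A 6-joint arm with a two-finger parallel gripper is mounted at the origin on the work surface. World frame = base frame: x ahead of the robot, y to its left, z up, the work surface at z = 0. Lengths are in m, angles in rad, forces in N, time in s.
With the tool pointing down it reaches from about 0.35 to 0.975 m from the base axis. Payload 4.9 kg.
Tool frame: the origin (TCP) lies midway between the tips of the shut fingers; the grasp point (between the pads) lies 19 mm behind it; z points along the fingers, y is the line along which they close (so a half turn about z gives the same grasp; the last joint's range is limited). The gripper opens to 85 mm and grips with 20 to 120 N. Pads are 22 mm wide; open, the fingers measure 114 mm over their backs; the gripper's body (76 mm by 85 mm) begins 54 mm behind the grasp point. The pads swing forward as they close: fully open they stand 13 mm farther back than shut.
Start: joints at [1.15, 0.053, 1.613, -0, 1.476, -0.119], TCP at [0.186, 0.597, 0.231] pointing down, gripper open.
Joint ranges: [-3.01, 3.01], [-1.01, 2.22], [0.06, 2.58], [-1.02, 4.17], [0.09, 2.62], [-3.14, 3.14]. Speed limits (rad/s): [2.57, 2.57, 3.14, 3.14, 3.14, 3.14].

## Interface

Orientations are given as a unit quaternion [w, x, y, z].
In Python, from plant import * gives the robot as it stands.
- The arm moves only by the tool jog_arm, never from a script. Its argument "targets" is a list of rows, each a list of 3 entries, a list of its own where there are three numbers: the shift along the tool's x, y, z in units of 25 mm (1.0 is 25 mm), then the turn, a rotation vector about the tool's x, y, z in units of 8 degrees (1.0 is 8 degrees), then the opening in per cent of the stroke, from 0 (shut) to 100 (fully open). A call has 1 to 8 rows; each row is the pose to reach, as a shift and turn from the pose commanded when the call began, along the tool's axes at that moment; what a row does not reach only later rows make up. A row lasts 1/8 s, in which the tool goes at most 62.5 mm and 10.7 degrees, less where a joint would pass 70% of its speed; a pose out of reach is approached as far as the arm can. A call with a gripper value outside its range is refused whole. The fingers move at their own pace and stop on an object; the grip force is fixed at half the most. Time passes only in rows, so rows that repeat a pose let the fingers close. It gives the time, the measured TCP pose, the force, the opening and the grip force at its end, in the units of the state.
- state(): the state, without advancing time (a new reading comes with each control period).
- grab_frame(name): name is "scene" or "top" or "wrist"; returns (picture, depth): 480x640x3 uint8, red, green, blue; 480x640 float32, m along the optical axis (not along the pixel's ray), 0 where there is no reading.
- camera_params(name): a dict with "fovy" (degrees; the focal length in pixels is half the picture's height over the tangent of half this angle, whatever the lens; pixels are square), "cx", "cy" (the principal point, pixels), "dist" ([k1, k2, p1, p2, k3] as OpenCV has them; the pictures are not rectified), "rvec" (rotation vector, rad) and "tvec" (3), from world to camera coordinates, as OpenCV has them; the wrist camera has in their place "hand_eye" (4x4, takes a point from camera to tool coordinates, whose origin is the TCP and whose axes are the flange's). Camera axes: x right, y down, z forward; pixel columns grow to the right and rows downward; lengths in m; the calibration is good to about 2 mm. A picture is of the moment at which its call begins: read the wrist's pose just before it. camera_params takes no time and is no camera call.
- job_done(): hands the job in; it is judged then, once.
The state is a dict: "time": time; "joint_pos": joint angles; "joint_vel": joint speeds; "joint_efforts": joint torques, N m; "tool_pos": TCP position; "tool_rot": TCP orientation; "contact_force": force on the tool from outside, world axes, zero at the start; "ft_torque": the same for the moment, N m; "gripper_width": opening from 0.0 (shut) to 1.0 (fully open); "grasp_force": force on a finger pad.
Only numpy, scipy, OpenCV 4.12 (cv2) and the standard library are available. Lean on these libraries where they do the work, as an engineer would, in place of code of your own. Each camera call takes 0.05 s, during which the arm holds its last target. There are 200 camera calls.

## Task

The four pistons on the black wash rack are matched to their cylinders, but the wooden build rack is filled from the other end of the engine. Move every piston, upright, into its own cell of the build rack in the reverse order: the one that stood at the left end of the wash rack's row goes into the right-end cell, the next one beside it, and so on. Set each down gently on the cell floor without dropping it or tipping any over, and leave all four standing released.

Things in the scene. Friction and masses are not known exactly. Their poses are not given: they have to be found in the camera images.
- piston_red: aluminium engine piston with a red paint spot (36 mm) on its crown; an upright cylinder 52 mm in diameter, 48 mm tall (grooves and pin bore are flush: grip at any height and yaw), about 0.16 kg, loose. Origin: centre of its underside; z up to the crown. It starts standing in the nest of its own colour, up to 4 mm off-centre, at any yaw.
- piston_yellow: aluminium engine piston with a yellow paint spot (36 mm) on its crown; an upright cylinder 52 mm in diameter, 48 mm tall (grooves and pin bore are flush: grip at any height and yaw), about 0.16 kg, loose. Origin: centre of its underside; z up to the crown. It starts standing in the nest of its own colour, up to 4 mm off-centre, at any yaw.
- piston_blue: aluminium engine piston with a blue paint spot (36 mm) on its crown; an upright cylinder 52 mm in diameter, 48 mm tall (grooves and pin bore are flush: grip at any height and yaw), about 0.16 kg, loose. Origin: centre of its underside; z up to the crown. It starts standing in the nest of its own colour, up to 4 mm off-centre, at any yaw.
- piston_green: aluminium engine piston with a green paint spot (36 mm) on its crown; an upright cylinder 52 mm in diameter, 48 mm tall (grooves and pin bore are flush: grip at any height and yaw), about 0.16 kg, loose. Origin: centre of its underside; z up to the crown. It starts standing in the nest of its own colour, up to 4 mm off-centre, at any yaw.
- nest_red: square red plastic nest, 76 x 76 mm, fixed on the black wash rack; floor 4 mm thick, rim 5 mm wide and 9 mm high (5 mm above the floor). Origin: centre of its underside, 10 mm above the table; axes parallel to the wash rack's. Which of the wash rack's four places it holds differs from start to start.
- nest_yellow: square yellow plastic nest, 76 x 76 mm, fixed on the black wash rack; floor 4 mm thick, rim 5 mm wide and 9 mm high (5 mm above the floor). Origin: centre of its underside, 10 mm above the table; axes parallel to the wash rack's. Which of the wash rack's four places it holds differs from start to start.
- nest_blue: square blue plastic nest, 76 x 76 mm, fixed on the black wash rack; floor 4 mm thick, rim 5 mm wide and 9 mm high (5 mm above the floor). Origin: centre of its underside, 10 mm above the table; axes parallel to the wash rack's. Which of the wash rack's four places it holds differs from start to start.
- nest_green: square green plastic nest, 76 x 76 mm, fixed on the black wash rack; floor 4 mm thick, rim 5 mm wide and 9 mm high (5 mm above the floor). Origin: centre of its underside, 10 mm above the table; axes parallel to the wash rack's. Which of the wash rack's four places it holds differs from start to start.
- wash_rack: black board, 100 x 336 x 10 mm high, fixed; carries the four nests in a row. Origin: centre of its underside, at table height; the row runs along its y axis (within 0.15 rad of world y), nest places at y = -120, -40, 40, 120 mm, x = 0. It may be the row nearer to the robot or the farther one. A small loose steel pin, 44 mm tall, stands off one end.
- build_rack: wooden tray, 84 x 332 mm, fixed, four empty square cells in a row. Origin: centre of its underside, at table height; row along its y axis (within 0.15 rad of world y), cell centres at y = -120, -40, 40, 120 mm, x = 0. Cells 72 x 72 mm inside, floor 6 mm and wall tops 16 mm above the table. It is the nearer or the farther row. A small loose socket, 30 mm tall, stands off one end.

How it is judged:
At the end, for the whole second after the job is handed in: All four pistons stand upright (within 0.12 rad), released and at rest on the floors of the build rack's four cells, one in each, within 14 mm of the cell's centre line along and across the rack; the piston whose nest is at y on the wash rack stands in the cell at -y on the build rack (((y of nest_red in the frame of wash_rack between -0.14 and -0.1 m and y of piston_red in the frame of build_rack between 0.106 and 0.134 m) or (y of nest_red in the frame of wash_rack between -0.06 and -0.02 m and y of piston_red in the frame of build_rack between 0.026 and 0.054 m) or (y of nest_red in the frame of wash_rack between 0.02 and 0.06 m and y of piston_red in the frame of build_rack between -0.054 and -0.026 m) or (y of nest_red in the frame of wash_rack between 0.1 and 0.14 m and y of piston_red in the frame of build_rack between -0.134 and -0.106 m)) and x of piston_red in the frame of build_rack between -0.014 and 0.014 m and z of piston_red in the frame of build_rack between 0.003 and 0.01 m and angle between each of piston_red, piston_yellow, piston_blue, piston_green's own z axis and vertical below 0.12 rad and linear speed of each of piston_red, piston_yellow, piston_blue, piston_green below 0.02 m/s and angular speed of each of piston_red, piston_yellow, piston_blue, piston_green below 0.2 rad/s and ((y of nest_yellow in the frame of wash_rack between -0.14 and -0.1 m and y of piston_yellow in the frame of build_rack between 0.106 and 0.134 m) or (y of nest_yellow in the frame of wash_rack between -0.06 and -0.02 m and y of piston_yellow in the frame of build_rack between 0.026 and 0.054 m) or (y of nest_yellow in the frame of wash_rack between 0.02 and 0.06 m and y of piston_yellow in the frame of build_rack between -0.054 and -0.026 m) or (y of nest_yellow in the frame of wash_rack between 0.1 and 0.14 m and y of piston_yellow in the frame of build_rack between -0.134 and -0.106 m)) and x of piston_yellow in the frame of build_rack between -0.014 and 0.014 m and z of piston_yellow in the frame of build_rack between 0.003 and 0.01 m and ((y of nest_blue in the frame of wash_rack between -0.14 and -0.1 m and y of piston_blue in the frame of build_rack between 0.106 and 0.134 m) or (y of nest_blue in the frame of wash_rack between -0.06 and -0.02 m and y of piston_blue in the frame of build_rack between 0.026 and 0.054 m) or (y of nest_blue in the frame of wash_rack between 0.02 and 0.06 m and y of piston_blue in the frame of build_rack between -0.054 and -0.026 m) or (y of nest_blue in the frame of wash_rack between 0.1 and 0.14 m and y of piston_blue in the frame of build_rack between -0.134 and -0.106 m)) and x of piston_blue in the frame of build_rack between -0.014 and 0.014 m and z of piston_blue in the frame of build_rack between 0.003 and 0.01 m and ((y of nest_green in the frame of wash_rack between -0.14 and -0.1 m and y of piston_green in the frame of build_rack between 0.106 and 0.134 m) or (y of nest_green in the frame of wash_rack between -0.06 and -0.02 m and y of piston_green in the frame of build_rack between 0.026 and 0.054 m) or (y of nest_green in the frame of wash_rack between 0.02 and 0.06 m and y of piston_green in the frame of build_rack between -0.054 and -0.026 m) or (y of nest_green in the frame of wash_rack between 0.1 and 0.14 m and y of piston_green in the frame of build_rack between -0.134 and -0.106 m)) and x of piston_green in the frame of build_rack between -0.014 and 0.014 m and z of piston_green in the frame of build_rack between 0.003 and 0.01 m); the robot touches nothing.
It fails at once if a piston is tipped over (angle between any of piston_red, piston_yellow, piston_blue, piston_green's own z axis and vertical above 0.6 rad).
It fails at once if a piston is dropped or knocked: it moves faster than 0.5 m/s while no finger touches it (a fall of about 13 mm) ((linear speed of piston_red above 0.5 m/s and contact force between piston_red and the fingers below 0.05 N) or (linear speed of piston_yellow above 0.5 m/s and contact force between piston_yellow and the fingers below 0.05 N) or (linear speed of piston_blue above 0.5 m/s and contact force between piston_blue and the fingers below 0.05 N) or (linear speed of piston_green above 0.5 m/s and contact force between piston_green and the fingers below 0.05 N)).
It fails at once if a piston is rammed into the build rack (contact force above 80 N) (contact force between any of piston_red, piston_yellow, piston_blue, piston_green and build_rack above 80 N).
It also fails if it takes over 88 s, if anything falls off the work surface, if the arm or the gripper's body presses on something with over 40 N, if the wrist force passes 120 N, or if a joint passes its speed limit or range.

## Working session

There is one attempt and no reset: what is moved stays moved. The work goes in short steps, Python scripts to look and compute and a tool call to move; the robot and the scene stay as the last step left them, time stands still between calls to the robot, and variables do not carry over. Pictures are saved under pics/ and viewed, at most 14 in all, crops included, and the job is handed in when it is done.

Besides the shell and the picture viewer there is one more tool, called after "Call:" in YAML: its name, and indented under it one key for each argument. jog_arm: Moves the arm, as the interface text tells. Its arguments: {"type":"object","properties":{"targets":{"type":"array"}},"required":["targets"]}

```bash
mkdir -p pics; ls; python3 - <<'E'
from plant import *
import cv2
s=state();print(s)
for n in("top","scene"):
    p,d=grab_frame(n);cv2.imwrite(f"pics/{n}0.png",p[:,:,::-1]);print(n,camera_params(n))
    import numpy as np;np.savez(f"{n}0.npz",p=p,d=d)
print(camera_params("wrist"))
E
```

```text
pics
{'time': 0.0, 'joint_pos': array([ 1.15001686e+00,  5.33646111e-02,  1.61431031e+00,  6.85363536e-06,
        1.47600329e+00, -1.18971761e-01]), 'joint_vel': array([ 0.00132821, -0.0006253 , -0.00042594,  0.00050928, -0.00042434,
        0.00100278]), 'joint_efforts': array([ 2.50899584e-04, -3.93667138e+01, -3.70181179e+01, -4.92718596e-05,
        6.78619574e-03, -4.99102839e-06]), 'tool_pos': array([0.18550059, 0.59617649, 0.23004848]), 'tool_rot': array([-2.81303857e-04,  1.50332019e-01,  9.88635017e-01, -1.00412267e-03]), 'contact_force': array([ 0.8699153 ,  0.15855542, -0.30892606]), 'ft_torque': array([0.05222544, 0.01834988, 0.02256098]), 'grasp_force': 0.0, 'gripper_width': 1.000183509079563}
top {'fovy': 53.31016893033066, 'cx': 323.2080489920107, 'cy': 247.75368671038527, 'dist': array([-0.12252408,  0.        ,  0.        ,  0.        ,  0.        ]), 'rvec': array([ 2.13875406, -2.10482567,  0.15634359]), 'tvec': array([-0.02410297,  0.53772349,  0.63175901])}
scene {'fovy': 49.73094591807691, 'cx': 321.47354009490135, 'cy': 240.2237961959979, 'dist': array([-0.14574277,  0.        ,  0.        ,  0.        ,  0.        ]), 'rvec': array([ 1.02660485,  2.36276268, -1.12075961]), 'tvec': array([ 0.39398955, -0.21843961,  0.97570551])}
{'fovy': 62.18275528375805, 'cx': 319.55761233834147, 'cy': 240.80727070524813, 'dist': array([-0.04633424,  0.        ,  0.        ,  0.        ,  0.        ]), 'hand_eye': array([[-9.59298341e-04, -9.53011739e-01, -3.02931849e-01,
         7.66870494e-02],
       [ 9.99999524e-01, -9.68710689e-04, -1.19185968e-04,
         2.46394550e-04],
       [-1.79867693e-04, -3.02931819e-01,  9.53012214e-01,
        -1.41989413e-01],
       [ 0.00000000e+00,  0.00000000e+00,  0.00000000e+00,
         1.00000000e+00]])}
```

View pics/top0.png

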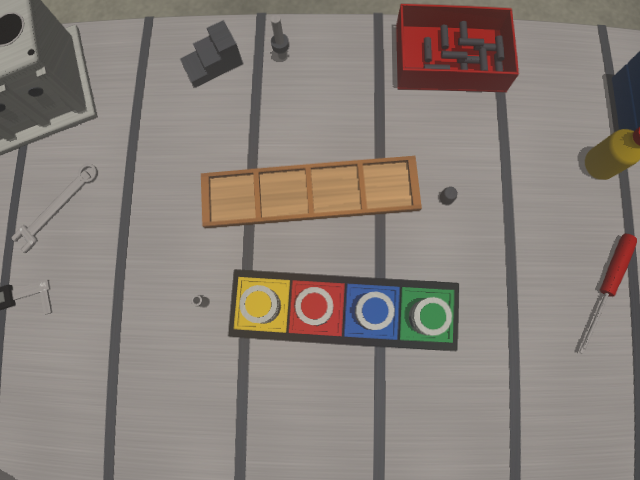

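View pics/scene0.png

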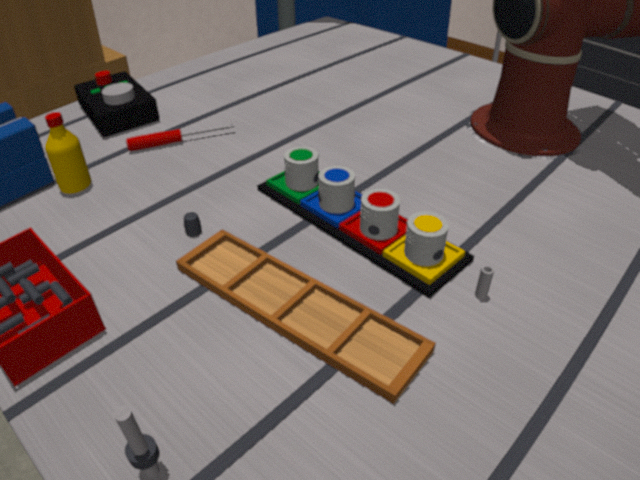

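The top view has +y to the left and +x up. The wash rack is the nearer row: yellow (258,304), red (314,306), blue (375,311), green (433,316). The empty build rack is the farther row, from (203,200) to (418,190). So from the left the build order is green, blue, red, yellow.

```bash
cat > h.py <<'E'
import numpy as np, cv2
from scipy.spatial.transform import Rotation as R
from plant import *
def cam(n,s=None):
    c=camera_params(n);f=240/np.tan(np.radians(c["fovy"]/2))
    K=np.array([[f,0,c["cx"]],[0,f,c["cy"]],[0,0,1]])
    if "rvec" in c:
        Rm=cv2.Rodrigues(c["rvec"])[0];o=-Rm.T@c["tvec"];Rw=Rm.T
    else:
        w,x,y,z=s["tool_rot"];T=np.eye(4);T[:3,:3]=R.from_quat([x,y,z,w]).as_matrix();T[:3,3]=s["tool_pos"]
        T=T@c["hand_eye"];Rw=T[:3,:3];o=T[:3,3]
    return K,c["dist"],Rw,o
def cast(C,px,z):
    K,d,Rw,o=C
    u=cv2.undistortPoints(np.float64(px).reshape(-1,1,2),K,d)[:,0]
    r=np.c_[u,np.ones(len(u))]@Rw.T
    return o+r*((z-o[2])/r[:,2])[:,None]
def hsv(p): return cv2.cvtColor(p,cv2.COLOR_RGB2HSV)
HUE=dict(red=(172,8),yellow=(20,34),blue=(105,125),green=(45,85))
def cmask(p,c,smin=110):
    h=hsv(p);a,b=HUE[c];H=h[...,0]
    m=((H>=a)&(H<=b)) if a<b else ((H>=a)|(H<=b))
    return np.uint8(m&(h[...,1]>smin)&(h[...,2]>40))
def spots(p,C,z,roi=None,dmin=.028,dmax=.042):
    out={}
    for c in HUE:
        m=cmask(p,c)
        if roi: k=np.zeros_like(m);k[roi[1]:roi[3],roi[0]:roi[2]]=1;m*=k
        for ct in cv2.findContours(m,cv2.RETR_EXTERNAL if False else cv2.RETR_LIST,cv2.CHAIN_APPROX_NONE)[0]:
            if len(ct)<20: continue
            w=cast(C,ct[:,0],z)[:,:2];(cx,cy),r=cv2.minEnclosingCircle(np.float32(w))
            A=cv2.contourArea(np.float32(w))
            if dmin<2*r<dmax and A/(np.pi*r*r)>.75: out.setdefault(c,[]).append((*np.round(w.mean(0),4),round(2*r,4)))
    return out
E
python3 - <<'E'
from h import *
for n,roi in(("top",(220,260,470,360)),("scene",(250,140,480,300))):
    z=np.load(f"{n}0.npz");p,d=z["p"],z["d"];C=cam(n)
    print(n,C[3],spots(p,C,.062,roi))
    h=hsv(p);m=np.uint8((h[...,0]>5)&(h[...,0]<22)&(h[...,1]>70)&(h[...,2]>60))
    if n=="top": m[260:]=0;m[:140]=0;m[:,500:]=0
    else: m[:220]=0; m[:,:150]=0
    m=cv2.morphologyEx(m,cv2.MORPH_OPEN,np.ones((3,3)))
    k,l,st,ce=cv2.connectedComponentsWithStats(m);i=1+st[1:,4].argmax();print(st[i])
    ys,xs=np.where(l==i)
    w=cast(C,np.c_[xs,ys],.016)[:,:2];print("build",cv2.minAreaRect(np.float32(w)))
    px=np.array([[258,304],[433,316],[285,194]]) 
    if n=="top":
        v=h[...,2].copy();mm=np.uint8(v<70);mm[:265]=0;mm[355:]=0;mm[:,:225]=0;mm[:,465:]=0
        w=cast(C,np.argwhere(mm)[:,::-1],.010)[:,:2];print("wash",cv2.minAreaRect(np.float32(w)))
        print([(d[y,x]) for x,y in px],"floor depth->z:",C[3][2]-d[194,285])
E
```

```text
top [ 0.42340304 -0.03209082  0.71312481] {'red': [(np.float64(0.4555), np.float64(-0.0042), 0.0356)], 'yellow': [(np.float64(0.4566), np.float64(0.0721), 0.0365)], 'blue': [(np.float64(0.4506), np.float64(-0.0874), 0.0356)], 'green': [(np.float64(0.4436), np.float64(-0.1656), 0.0351)]}
[  201   156   221    72 12089]
build ((0.630251407623291, 0.00781211256980896), (0.08799506723880768, 0.332861065864563), 5.480771541595459)
wash ((0.45293623208999634, -0.04681801795959473), (0.3340204656124115, 0.09970037639141083), 87.34956359863281)
[np.float32(0.6481146), np.float32(0.63928264), np.float32(0.73101217)] floor depth->z: -0.01788735238234085
scene [0.91659266 0.32781082 0.45534914] {'red': [(np.float64(0.4559), np.float64(-0.0038), 0.035)], 'yellow': [(np.float64(0.4569), np.float64(0.0722), 0.036)], 'blue': [(np.float64(0.451), np.float64(-0.0865), 0.0345)], 'green': [(np.float64(0.4447), np.float64(-0.1646), 0.0331)]}
[  177   230   258   173 16771]
build ((0.6358188390731812, 0.011369138956069946), (0.09379356354475021, 0.33596697449684143), 5.405787944793701)
```

Both views agree to within 1 mm, and the spot diameters match the 36 mm given. The build rack centre is about (0.632, 0.008) after removing the visible side wall, with yaw 5.45°. I'll grip across the row (tool y along the rack's x) and keep yaw 5.45° throughout.

```bash
cat > go.py <<'E'
import sys
from h import *
YAW=5.45
P=dict(yellow=(.4567,.0722),red=(.4557,-.004),blue=(.4508,-.087),green=(.4441,-.1652))
cy=np.array([-np.sin(np.radians(YAW)),np.cos(np.radians(YAW))])
for c,y in zip(("green","blue","red","yellow"),(.12,.04,-.04,-.12)): P["B"+c]=tuple(np.array([.632,.008])+y*cy)
def go(name,z):
    s=state();w,x,y,zz=s["tool_rot"];Rt=R.from_quat([x,y,zz,w]).as_matrix()
    a=np.radians(YAW);G=np.array([[-np.sin(a),np.cos(a),0],[np.cos(a),np.sin(a),0],[0,0,-1.]]).T
    t=np.array([*P[name],z]);rv=R.from_matrix(Rt.T@G).as_rotvec()
    print(name,"shift",np.round(Rt.T@(t-s["tool_pos"])/.025,2),"turn",np.round(np.degrees(rv)/8,2),"t",round(s["time"],2),"pos",s["tool_pos"].round(4),"w",round(s["gripper_width"],3),"F",round(s["grasp_force"],1))
if __name__=="__main__":
    for a in sys.argv[1:]: n,z=a.split(":");go(n,float(z))
E
python3 go.py yellow:.15
```

```text
yellow shift [-16.59 -16.78   3.24] turn [-0.01  0.01  8.41] t 0.1 pos [0.1856 0.5962 0.2302] w 1.0 F 0.0
```

Call:
jog_arm:
  targets:
    - [[-1.4, -1.4, 0], [0, 0, 0.7], 100]
    - [[-2.8, -2.8, 0], [0, 0, 1.4], 100]
    - [[-4.2, -4.2, 0.2], [0, 0, 2.1], 100]
    - [[-5.6, -5.6, 0.4], [0, 0, 2.8], 100]
    - [[-7, -7, 0.6], [0, 0, 3.5], 100]
    - [[-8.4, -8.4, 0.8], [0, 0, 4.2], 100]
    - [[-9.8, -9.8, 1], [0, 0, 4.9], 100]
    - [[-11.2, -11.2, 1.2], [0, 0, 5.6], 100]

```text
time: 1.1
tool_pos: [0.3701, 0.2446, 0.2008]
tool_rot: [-0.0, 0.517, 0.856, -0.0]
contact_force: [0.1, -0.3, 0.7]
gripper_width: 0.999
grasp_force: 0.0
```

```bash
python3 go.py yellow:.15
```

```text
yellow shift [-7.72 -0.14  2.03] turn [-0.    0.    2.79] t 1.1 pos [0.3701 0.2446 0.2008] w 0.999 F 0.0
```

Call:
jog_arm:
  targets:
    - [[-1.5, 0, 0.4], [0, 0, 0.6], 100]
    - [[-3, 0, 0.8], [0, 0, 1.2], 100]
    - [[-4.5, -0.1, 1.2], [0, 0, 1.8], 100]
    - [[-6, -0.1, 1.6], [0, 0, 2.4], 100]
    - [[-7.2, -0.14, 1.9], [0, 0, 2.79], 100]
    - [[-7.72, -0.14, 2.03], [0, 0, 2.79], 100]
    - [[-7.72, -0.14, 2.03], [0, 0, 2.79], 100]

```text
time: 1.98
tool_pos: [0.4569, 0.0738, 0.1501]
tool_rot: [-0.001, 0.672, 0.741, -0.0]
contact_force: [-0.3, 0.3, 0.6]
gripper_width: 0.999
grasp_force: 0.0
```

```bash
python3 go.py yellow:.15 yellow:.028; python3 - <<'E'
from h import *
s=state();p,d=grab_frame("wrist");cv2.imwrite("pics/w1.png",p[:,:,::-1]);C=cam("wrist",s);print(spots(p,C,.062))
E
```

```text
yellow shift [-0.06 -0.01  0.01] turn [-0.01 -0.    0.01] t 1.98 pos [0.4569 0.0738 0.1501] w 0.999 F 0.0
yellow shift [-0.07 -0.01  4.89] turn [-0.01 -0.    0.01] t 1.98 pos [0.4569 0.0738 0.1501] w 0.999 F 0.0
{'red': [(np.float64(0.4568), np.float64(-0.0045), 0.0358)], 'yellow': [(np.float64(0.4579), np.float64(0.0719), 0.036)]}
```

View pics/w1.png

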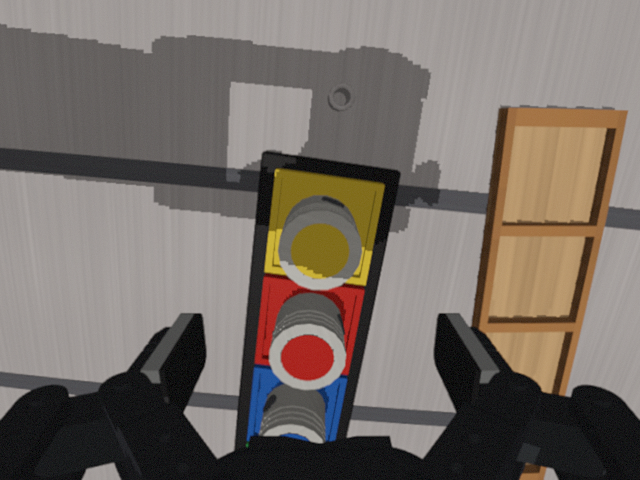

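The wrist view shows the yellow spot at (320,250) and red at (307,357), with fingers straddling across the row. The measured positions agree to within 1.3 mm, so I descend.

Call:
jog_arm:
  targets:
    - [[-0.03, 0, 1.2], [0, 0, 0], 100]
    - [[-0.06, 0, 2.4], [0, 0, 0], 100]
    - [[-0.06, 0, 3.6], [0, 0, 0], 100]
    - [[-0.06, 0, 4.5], [0, 0, 0], 100]
    - [[-0.06, 0, 4.88], [0, 0, 0], 100]
    - [[-0.06, 0, 4.88], [0, 0, 0], 60]
    - [[-0.06, 0, 4.88], [0, 0, 0], 40]
    - [[-0.06, 0, 4.88], [0, 0, 0], 30]

```text
time: 3.02
tool_pos: [0.4587, 0.0726, 0.0302]
tool_rot: [0.001, 0.672, 0.741, 0.001]
contact_force: [-1.0, 1.6, 2.6]
gripper_width: 0.593
grasp_force: 63.3
```

Call:
jog_arm:
  targets:
    - [[0, 0, 0], [0, 0, 0], 0]
    - [[0, 0, 0], [0, 0, 0], 0]
    - [[0, 0, 0], [0, 0, 0], 0]
    - [[0, 0, 0], [0, 0, 0], 0]

```text
time: 3.52
tool_pos: [0.4587, 0.0726, 0.0302]
tool_rot: [0.001, 0.672, 0.741, 0.001]
contact_force: [-0.4, 0.8, 5.0]
gripper_width: 0.596
grasp_force: 63.3
```

```bash
python3 go.py yellow:.125 Byellow:.125 Byellow:.020
```

```text
yellow shift [-0.01 -0.07 -3.79] turn [ 0.02 -0.    0.02] t 3.52 pos [0.4587 0.0726 0.0302] w 0.596 F 63.3
Byellow shift [-8.05  6.65 -3.77] turn [ 0.02 -0.    0.02] t 3.52 pos [0.4587 0.0726 0.0302] w 0.596 F 63.3
Byellow shift [-8.05  6.63  0.43] turn [ 0.02 -0.    0.02] t 3.52 pos [0.4587 0.0726 0.0302] w 0.596 F 63.3
```

Call:
jog_arm:
  targets:
    - [[0, 0, -0.3], [0, 0, 0], 0]
    - [[0, 0, -1.2], [0, 0, 0], 0]
    - [[0, 0, -2.4], [0, 0, 0], 0]
    - [[0, 0, -3.6], [0, 0, 0], 0]
    - [[-0.8, 0.7, -3.8], [0, 0, 0], 0]
    - [[-2, 1.7, -3.8], [0, 0, 0], 0]
    - [[-3.2, 2.7, -3.8], [0, 0, 0], 0]
    - [[-4.4, 3.7, -3.8], [0, 0, 0], 0]

```text
time: 4.53
tool_pos: [0.5601, -0.0289, 0.123]
tool_rot: [-0.001, 0.672, 0.741, -0.0]
contact_force: [0.4, 0.3, -1.7]
gripper_width: 0.596
grasp_force: 62.8
```

Call:
jog_arm:
  targets:
    - [[-1.2, 1, 0], [0, 0, 0], 0]
    - [[-2.4, 2, 0], [0, 0, 0], 0]
    - [[-3.3, 2.7, 0], [0, 0, 0], 0]
    - [[-3.65, 2.95, 0], [0, 0, 0], 0]
    - [[-3.65, 2.95, 0], [0, 0, 0], 0]
    - [[-3.65, 2.95, 0], [0, 0, 0], 0]

```text
time: 5.28
tool_pos: [0.6415, -0.1107, 0.1232]
tool_rot: [-0.001, 0.672, 0.741, -0.0]
contact_force: [-0.0, 0.1, -1.2]
gripper_width: 0.593
grasp_force: 62.9
```

```bash
python3 go.py Byellow:.0222; python3 - <<'E'
from h import *
s=state();p,d=grab_frame("wrist");cv2.imwrite("pics/w2.png",p[:,:,::-1]);C=cam("wrist",s);print(spots(p,C,s["tool_pos"][2]-.0162+.048))
p,d=grab_frame("top");cv2.imwrite("pics/t2.png",p[:,:,::-1]);print(s["contact_force"])
E
```

```text
Byellow shift [-0.04  0.08  4.04] turn [-0.01 -0.    0.02] t 5.28 pos [ 0.6415 -0.1107  0.1232] w 0.593 F 62.9
{'yellow': [(np.float64(0.6423), np.float64(-0.1114), 0.0361)]}
[-0.03928073  0.14931612 -1.22357597]
```

View pics/w2.png

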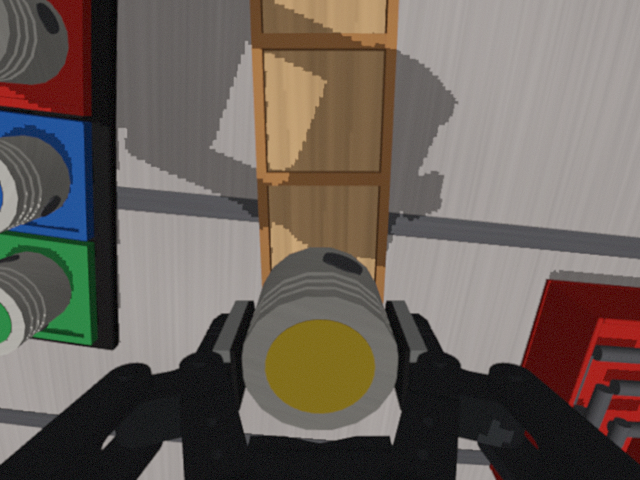

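The wrist view shows the yellow piston upright between the pads (spot at 320,365), 1 mm from its cell centre. I lower it gently.

Call:
jog_arm:
  targets:
    - [[-0.04, 0.05, 1.2], [0, 0, 0], 0]
    - [[-0.04, 0.05, 2.4], [0, 0, 0], 0]
    - [[-0.04, 0.05, 3.3], [0, 0, 0], 0]
    - [[-0.04, 0.05, 3.7], [0, 0, 0], 0]
    - [[-0.04, 0.05, 3.85], [0, 0, 0], 0]
    - [[-0.04, 0.05, 3.95], [0, 0, 0], 0]
    - [[-0.04, 0.05, 4.02], [0, 0, 0], 0]
    - [[-0.04, 0.05, 4.02], [0, 0, 0], 0]

```text
time: 6.38
tool_pos: [0.644, -0.1126, 0.0236]
tool_rot: [0.0, 0.672, 0.741, 0.0]
contact_force: [0.2, 0.1, -2.8]
gripper_width: 0.594
grasp_force: 62.9
```

```bash
python3 - <<'E'
from h import *
s=state();print(s["tool_pos"],s["contact_force"])
p,d=grab_frame("wrist");C=cam("wrist",s);cv2.imwrite("pics/w3.png",p[:,:,::-1])
for z in (.052,.054,.058):print(z,spots(p,C,z))
E
```

```text
[ 0.6440294  -0.11260484  0.0236051 ] [ 0.18751086  0.11899106 -2.83954359]
0.052 {'yellow': [(np.float64(0.645), np.float64(-0.1157), 0.0373)]}
0.054 {'yellow': [(np.float64(0.6448), np.float64(-0.1143), 0.0366)]}
0.058 {'yellow': [(np.float64(0.6446), np.float64(-0.1114), 0.0353)]}
```

Call:
jog_arm:
  targets:
    - [[0, 0, 0.03], [0, 0, 0], 0]
    - [[0, 0, 0.06], [0, 0, 0], 0]
    - [[0, 0, 0.06], [0, 0, 0], 0]

```text
time: 6.8
tool_pos: [0.6439, -0.1126, 0.0223]
tool_rot: [0.0, 0.672, 0.741, 0.0]
contact_force: [-2.1, 0.1, 2.9]
gripper_width: 0.593
grasp_force: 63.4
```

Call:
jog_arm:
  targets:
    - [[0, 0, 0.03], [0, 0, 0], 0]
    - [[0, 0, 0.03], [0, 0, 0], 0]

```text
time: 7.05
tool_pos: [0.6439, -0.1126, 0.0222]
tool_rot: [-0.0, 0.672, 0.741, -0.0]
contact_force: [-4.8, 0.9, 7.4]
gripper_width: 0.59
grasp_force: 63.7
```

Call:
jog_arm:
  targets:
    - [[0, 0, 0], [0, 0, 0], 70]
    - [[0, 0, 0], [0, 0, 0], 85]
    - [[0, 0, 0], [0, 0, 0], 100]
    - [[0, 0, 0], [0, 0, 0], 100]
    - [[0, 0, -0.6], [0, 0, 0], 100]
    - [[0, 0, -1.8], [0, 0, 0], 100]
    - [[0, 0, -3], [0, 0, 0], 100]
    - [[0, 0, -4], [0, 0, 0], 100]

```text
time: 8.05
tool_pos: [0.6444, -0.1127, 0.1236]
tool_rot: [0.001, 0.672, 0.741, 0.001]
contact_force: [-0.6, -0.4, -0.3]
gripper_width: 1.001
grasp_force: 0.0
```

```bash
python3 - <<'E'
from h import *
s=state();p,d=grab_frame("wrist");C=cam("wrist",s);print(spots(p,C,.054));cv2.imwrite("pics/w4.png",p[:,:,::-1])
p,d=grab_frame("top");C=cam("top");print(spots(p,C,.054));cv2.imwrite("pics/t4.png",p[:,:,::-1])
E
python3 go.py red:.12 red:.028
```

```text
{'yellow': [(np.float64(0.6448), np.float64(-0.1136), 0.036)]}
{}
red shift [ 5.09 -7.17  0.18] turn [0.06 0.02 0.02] t 8.15 pos [ 0.6465 -0.1133  0.1263] w 0.997 F 0.0
red shift [ 5.11 -7.2   3.86] turn [0.06 0.02 0.02] t 8.15 pos [ 0.6465 -0.1133  0.1263] w 0.997 F 0.0
```

View pics/w4.png

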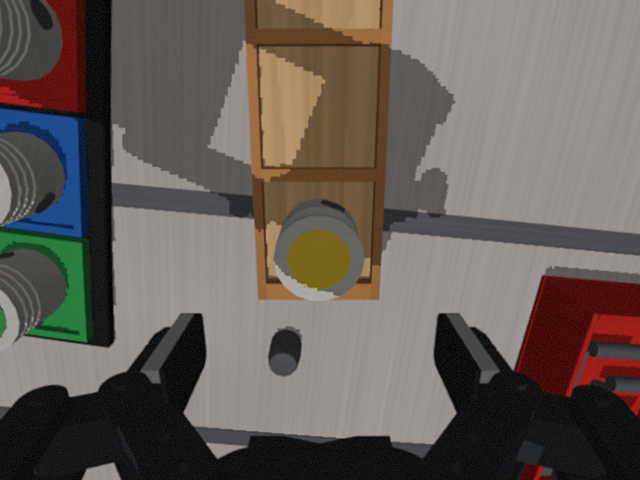

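Yellow stands released in the right-end cell, spot at (320,258), about 2 mm off centre. Next is red.

Call:
jog_arm:
  targets:
    - [[0.8, -1.1, 0], [0, 0, 0], 100]
    - [[1.8, -2.5, 0], [0, 0, 0], 100]
    - [[2.8, -3.9, 0], [0, 0, 0], 100]
    - [[3.8, -5.3, 0], [0, 0, 0], 100]
    - [[4.6, -6.5, 0], [0, 0, 0], 100]
    - [[5.05, -7.1, 0], [0, 0, 0], 100]
    - [[5.05, -7.1, 0], [0, 0, 0], 100]
    - [[5.05, -7.1, 0], [0, 0, 0], 100]

```text
time: 9.15
tool_pos: [0.4552, -0.0044, 0.1208]
tool_rot: [0.0, 0.672, 0.741, 0.0]
contact_force: [-0.4, 0.2, 0.0]
gripper_width: 0.998
grasp_force: 0.0
```

```bash
sed -i 's/red=(.4557,-.004)/red=(.4562,-.0042)/' go.py; python3 go.py red:.028
```

```text
red shift [0.01 0.04 3.71] turn [0.   0.   0.02] t 9.15 pos [ 0.4552 -0.0044  0.1208] w 0.998 F 0.0
```

Call:
jog_arm:
  targets:
    - [[0, 0.04, 1.2], [0, 0, 0], 100]
    - [[0, 0.04, 2.4], [0, 0, 0], 100]
    - [[0, 0.04, 3.3], [0, 0, 0], 100]
    - [[0, 0.04, 3.71], [0, 0, 0], 100]
    - [[0, 0.04, 3.71], [0, 0, 0], 75]
    - [[0, 0.04, 3.71], [0, 0, 0], 50]
    - [[0, 0.04, 3.71], [0, 0, 0], 0]
    - [[0, 0.04, 3.71], [0, 0, 0], 0]

```text
time: 10.15
tool_pos: [0.4571, -0.0043, 0.0295]
tool_rot: [0.001, 0.672, 0.741, 0.001]
contact_force: [0.7, -1.4, 4.5]
gripper_width: 0.593
grasp_force: 63.3
```

Call:
jog_arm:
  targets:
    - [[0, 0, 0], [0, 0, 0], 0]
    - [[0, 0, 0], [0, 0, 0], 0]

```text
time: 10.4
tool_pos: [0.4571, -0.0043, 0.0295]
tool_rot: [0.001, 0.672, 0.741, 0.001]
contact_force: [1.0, -0.6, 5.9]
gripper_width: 0.588
grasp_force: 63.3
```

```bash
python3 go.py Bred:.125
```

```text
Bred shift [-1.8   7.02 -3.8 ] turn [0.02 0.01 0.02] t 10.4 pos [ 0.4571 -0.0043  0.0295] w 0.588 F 63.3
```

Call:
jog_arm:
  targets:
    - [[0, 0, -0.3], [0, 0, 0], 0]
    - [[0, 0, -1.2], [0, 0, 0], 0]
    - [[0, 0, -2.4], [0, 0, 0], 0]
    - [[0, 0.3, -3.5], [0, 0, 0], 0]
    - [[-0.4, 1.3, -3.8], [0, 0, 0], 0]
    - [[-0.8, 2.7, -3.8], [0, 0, 0], 0]
    - [[-1.2, 4.1, -3.8], [0, 0, 0], 0]
    - [[-1.6, 5.5, -3.8], [0, 0, 0], 0]

```text
time: 11.4
tool_pos: [0.5965, -0.0304, 0.122]
tool_rot: [-0.001, 0.672, 0.741, -0.001]
contact_force: [-0.1, -0.7, -1.3]
gripper_width: 0.59
grasp_force: 62.9
```

Call:
jog_arm:
  targets:
    - [[-0.2, 1.1, 0], [0, 0, 0], 0]
    - [[-0.2, 1.55, 0], [0, 0, 0], 0]
    - [[-0.2, 1.55, 0], [0, 0, 0], 0]
    - [[-0.2, 1.55, 0], [0, 0, 0], 0]
    - [[-0.2, 1.55, 0], [0, 0, 0], 0]

```text
time: 12.02
tool_pos: [0.6347, -0.0315, 0.123]
tool_rot: [-0.0, 0.672, 0.741, -0.0]
contact_force: [-0.8, -0.8, -2.8]
gripper_width: 0.595
grasp_force: 63.1
```

```bash
python3 go.py Bred:.0215; python3 - <<'E'
from h import *
s=state();p,d=grab_frame("wrist");C=cam("wrist",s);print(spots(p,C,s["tool_pos"][2]-.0155+.048),s["contact_force"])
E
```

```text
Bred shift [-0.02  0.05  4.06] turn [-0.   -0.    0.02] t 12.03 pos [ 0.6347 -0.0315  0.123 ] w 0.595 F 63.1
{'red': [(np.float64(0.6354), np.float64(-0.0314), 0.0361)]} [-0.76096959 -0.7866634  -2.78797438]
```

Call:
jog_arm:
  targets:
    - [[0, 0, 1.2], [0, 0, 0], 0]
    - [[0, 0, 2.4], [0, 0, 0], 0]
    - [[0, 0, 3.4], [0, 0, 0], 0]
    - [[0, 0, 3.8], [0, 0, 0], 0]
    - [[0, 0, 3.95], [0, 0, 0], 0]
    - [[0, 0, 4.03], [0, 0, 0], 0]
    - [[0, 0, 4.08], [0, 0, 0], 0]
    - [[0, 0, 4.08], [0, 0, 0], 0]

```text
time: 13.08
tool_pos: [0.6359, -0.0317, 0.0217]
tool_rot: [0.0, 0.672, 0.741, 0.0]
contact_force: [-0.0, 0.6, -1.6]
gripper_width: 0.59
grasp_force: 63.0
```

Call:
jog_arm:
  targets:
    - [[0, 0, 0.03], [0, 0, 0], 0]
    - [[0, 0, 0.03], [0, 0, 0], 0]

```text
time: 13.32
tool_pos: [0.636, -0.0317, 0.0215]
tool_rot: [0.0, 0.672, 0.741, 0.0]
contact_force: [-3.4, -0.1, 5.7]
gripper_width: 0.593
grasp_force: 63.5
```

Contact at the expected height. Release, rise, and go to blue.

Call:
jog_arm:
  targets:
    - [[0, 0, 0], [0, 0, 0], 70]
    - [[0, 0, 0], [0, 0, 0], 85]
    - [[0, 0, 0], [0, 0, 0], 100]
    - [[0, 0, 0], [0, 0, 0], 100]
    - [[0, 0, -0.6], [0, 0, 0], 100]
    - [[0, 0, -1.8], [0, 0, 0], 100]
    - [[0, 0, -3], [0, 0, 0], 100]
    - [[0, 0, -4], [0, 0, 0], 100]

```text
time: 14.32
tool_pos: [0.6362, -0.0317, 0.1231]
tool_rot: [0.001, 0.672, 0.741, 0.001]
contact_force: [0.9, -0.5, 0.6]
gripper_width: 1.002
grasp_force: 0.0
```

```bash
python3 - <<'E'
from h import *
s=state();p,d=grab_frame("wrist");C=cam("wrist",s);print(spots(p,C,.054))
E
python3 go.py blue:.12
```

```text
{'red': [(np.float64(0.6367), np.float64(-0.0319), 0.0358)], 'yellow': [(np.float64(0.6445), np.float64(-0.1133), 0.0362)]}
blue shift [-1.45 -7.69  0.23] turn [0.06 0.02 0.02] t 14.38 pos [ 0.6384 -0.0321  0.1272] w 1.002 F 0.0
```

Call:
jog_arm:
  targets:
    - [[-0.2, -1.1, 0], [0, 0, 0], 100]
    - [[-0.5, -2.5, 0], [0, 0, 0], 100]
    - [[-0.8, -3.9, 0], [0, 0, 0], 100]
    - [[-1.1, -5.3, 0], [0, 0, 0], 100]
    - [[-1.4, -6.7, 0], [0, 0, 0], 100]
    - [[-1.45, -7.6, 0], [0, 0, 0], 100]
    - [[-1.45, -7.6, 0], [0, 0, 0], 100]
    - [[-1.45, -7.6, 0], [0, 0, 0], 100]

```text
time: 15.38
tool_pos: [0.4507, -0.0863, 0.1208]
tool_rot: [0.001, 0.672, 0.741, 0.0]
contact_force: [1.0, 0.1, 0.8]
gripper_width: 0.999
grasp_force: 0.0
```

```bash
python3 - <<'E'
from h import *
s=state();p,d=grab_frame("wrist");C=cam("wrist",s);print(spots(p,C,.062))
E
python3 go.py blue:.028
```

```text
{'blue': [(np.float64(0.4518), np.float64(-0.0874), 0.0355)], 'green': [(np.float64(0.4452), np.float64(-0.1656), 0.0353)]}
blue shift [-0.03 -0.01  3.71] turn [0.01 0.   0.02] t 15.43 pos [ 0.4508 -0.0862  0.1208] w 1.0 F 0.0
```

Call:
jog_arm:
  targets:
    - [[-0.03, 0.02, 1.2], [0, 0, 0], 100]
    - [[-0.03, 0.02, 2.4], [0, 0, 0], 100]
    - [[-0.03, 0.02, 3.3], [0, 0, 0], 100]
    - [[-0.03, 0.02, 3.71], [0, 0, 0], 100]
    - [[-0.03, 0.02, 3.71], [0, 0, 0], 75]
    - [[-0.03, 0.02, 3.71], [0, 0, 0], 50]
    - [[-0.03, 0.02, 3.71], [0, 0, 0], 0]
    - [[-0.03, 0.02, 3.71], [0, 0, 0], 0]

```text
time: 16.42
tool_pos: [0.4518, -0.0874, 0.029]
tool_rot: [0.001, 0.672, 0.741, 0.001]
contact_force: [0.7, -0.2, 3.6]
gripper_width: 0.594
grasp_force: 63.2
```

Call:
jog_arm:
  targets:
    - [[0, 0, 0], [0, 0, 0], 0]
    - [[0, 0, 0], [0, 0, 0], 0]

```text
time: 16.68
tool_pos: [0.4518, -0.0874, 0.029]
tool_rot: [0.001, 0.672, 0.741, 0.001]
contact_force: [0.9, 1.0, 6.0]
gripper_width: 0.595
grasp_force: 63.2
```

```bash
python3 go.py Bblue:.125
```

```text
Bblue shift [ 4.69  7.56 -3.82] turn [0.02 0.01 0.02] t 16.68 pos [ 0.4518 -0.0874  0.029 ] w 0.595 F 63.2
```

Call:
jog_arm:
  targets:
    - [[0, 0, -0.3], [0, 0, 0], 0]
    - [[0, 0, -1.2], [0, 0, 0], 0]
    - [[0, 0, -2.4], [0, 0, 0], 0]
    - [[0, 0.2, -3.5], [0, 0, 0], 0]
    - [[0.7, 1.2, -3.8], [0, 0, 0], 0]
    - [[1.5, 2.5, -3.8], [0, 0, 0], 0]
    - [[2.3, 3.8, -3.8], [0, 0, 0], 0]
    - [[3.1, 5.1, -3.8], [0, 0, 0], 0]

```text
time: 17.68
tool_pos: [0.5698, 0.0035, 0.1217]
tool_rot: [-0.001, 0.672, 0.741, -0.001]
contact_force: [-0.2, 0.1, -2.4]
gripper_width: 0.596
grasp_force: 63.0
```

Call:
jog_arm:
  targets:
    - [[0.8, 1.3, 0], [0, 0, 0], 0]
    - [[1.5, 2.2, 0], [0, 0, 0], 0]
    - [[1.59, 2.46, 0], [0, 0, 0], 0]
    - [[1.59, 2.46, 0], [0, 0, 0], 0]
    - [[1.59, 2.46, 0], [0, 0, 0], 0]
    - [[1.59, 2.46, 0], [0, 0, 0], 0]

```text
time: 18.42
tool_pos: [0.6266, 0.0475, 0.1225]
tool_rot: [-0.0, 0.672, 0.74, -0.0]
contact_force: [0.1, -0.1, -0.8]
gripper_width: 0.59
grasp_force: 63.1
```

```bash
python3 go.py Bblue:.021; python3 - <<'E'
from h import *
s=state();p,d=grab_frame("wrist");C=cam("wrist",s);print(spots(p,C,s["tool_pos"][2]-.015+.048),s["contact_force"])
E
```

```text
Bblue shift [0.01 0.07 4.06] turn [-0.    0.    0.01] t 18.43 pos [0.6266 0.0475 0.1225] w 0.59 F 63.1
{'blue': [(np.float64(0.6274), np.float64(0.0476), 0.0359)]} [ 0.07160725 -0.1292006  -0.84074371]
```

Call:
jog_arm:
  targets:
    - [[0, 0.03, 1.2], [0, 0, 0], 0]
    - [[0, 0.03, 2.4], [0, 0, 0], 0]
    - [[0, 0.03, 3.4], [0, 0, 0], 0]
    - [[0, 0.03, 3.8], [0, 0, 0], 0]
    - [[0, 0.03, 3.95], [0, 0, 0], 0]
    - [[0, 0.03, 4.03], [0, 0, 0], 0]
    - [[0, 0.03, 4.08], [0, 0, 0], 0]
    - [[0, 0.03, 4.08], [0, 0, 0], 0]

```text
time: 19.48
tool_pos: [0.6284, 0.0482, 0.0213]
tool_rot: [0.0, 0.672, 0.741, 0.0]
contact_force: [-0.8, -0.2, -3.4]
gripper_width: 0.591
grasp_force: 63.1
```

Call:
jog_arm:
  targets:
    - [[0, 0, 0.03], [0, 0, 0], 0]
    - [[0, 0, 0.03], [0, 0, 0], 0]

```text
time: 19.73
tool_pos: [0.6284, 0.0483, 0.021]
tool_rot: [0.0, 0.672, 0.741, 0.0]
contact_force: [-3.5, -0.0, 5.9]
gripper_width: 0.591
grasp_force: 63.5
```

Call:
jog_arm:
  targets:
    - [[0, 0, 0], [0, 0, 0], 70]
    - [[0, 0, 0], [0, 0, 0], 85]
    - [[0, 0, 0], [0, 0, 0], 100]
    - [[0, 0, 0], [0, 0, 0], 100]
    - [[0, 0, -0.6], [0, 0, 0], 100]
    - [[0, 0, -1.8], [0, 0, 0], 100]
    - [[0, 0, -3], [0, 0, 0], 100]
    - [[0, 0, -4], [0, 0, 0], 100]

```text
time: 20.72
tool_pos: [0.6287, 0.0482, 0.1226]
tool_rot: [0.001, 0.672, 0.741, 0.001]
contact_force: [-0.2, 0.4, -0.0]
gripper_width: 1.003
grasp_force: 0.0
```

```bash
sed -i 's/green=(.4441,-.1652)/green=(.4446,-.1654)/' go.py; python3 - <<'E'
from h import *
s=state();p,d=grab_frame("wrist");C=cam("wrist",s);print(spots(p,C,.054))
E
python3 go.py green:.12
```

```text
{'red': [(np.float64(0.6365), np.float64(-0.0319), 0.0359)], 'blue': [(np.float64(0.6293), np.float64(0.0481), 0.0356)]}
green shift [-7.78 -8.25  0.21] turn [0.06 0.01 0.02] t 20.77 pos [0.6309 0.0482 0.1267] w 1.0 F 0.0
```

Call:
jog_arm:
  targets:
    - [[-0.8, -0.9, 0], [0, 0, 0], 100]
    - [[-2, -2.1, 0], [0, 0, 0], 100]
    - [[-3.2, -3.4, 0], [0, 0, 0], 100]
    - [[-4.4, -4.7, 0], [0, 0, 0], 100]
    - [[-5.6, -6, 0], [0, 0, 0], 100]
    - [[-6.8, -7.2, 0], [0, 0, 0], 100]
    - [[-7.5, -8, 0], [0, 0, 0], 100]
    - [[-7.75, -8.18, 0], [0, 0, 0], 100]

```text
time: 21.78
tool_pos: [0.4427, -0.1654, 0.1201]
tool_rot: [0.0, 0.673, 0.74, 0.0]
contact_force: [-0.6, -0.0, -0.0]
gripper_width: 1.0
grasp_force: 0.0
```

Call:
jog_arm:
  targets:
    - [[0, 0, 0], [0, 0, 0], 100]
    - [[0, 0, 0], [0, 0, 0], 100]

```text
time: 22.02
tool_pos: [0.4439, -0.164, 0.1199]
tool_rot: [0.0, 0.671, 0.741, 0.0]
contact_force: [0.6, 0.7, 0.0]
gripper_width: 0.999
grasp_force: 0.0
```

```bash
python3 - <<'E'
from h import *
s=state();p,d=grab_frame("wrist");C=cam("wrist",s);print(spots(p,C,.062))
E
python3 go.py green:.028
```

```text
{'green': [(np.float64(0.4452), np.float64(-0.1658), 0.0353)]}
green shift [-0.06  0.02  3.67] turn [ 0.   -0.    0.03] t 22.07 pos [ 0.4438 -0.1639  0.1199] w 1.001 F 0.0
```

Call:
jog_arm:
  targets:
    - [[-0.06, 0.03, 1.2], [0, 0, 0], 100]
    - [[-0.06, 0.03, 2.4], [0, 0, 0], 100]
    - [[-0.06, 0.03, 3.3], [0, 0, 0], 100]
    - [[-0.06, 0.03, 3.67], [0, 0, 0], 100]
    - [[-0.06, 0.03, 3.67], [0, 0, 0], 75]
    - [[-0.06, 0.03, 3.67], [0, 0, 0], 50]
    - [[-0.06, 0.03, 3.67], [0, 0, 0], 0]
    - [[-0.06, 0.03, 3.67], [0, 0, 0], 0]

```text
time: 23.08
tool_pos: [0.4454, -0.1665, 0.0296]
tool_rot: [0.001, 0.672, 0.741, 0.0]
contact_force: [0.2, 0.8, 4.4]
gripper_width: 0.593
grasp_force: 63.2
```

Call:
jog_arm:
  targets:
    - [[0, 0, 0], [0, 0, 0], 0]
    - [[0, 0, 0], [0, 0, 0], 0]

```text
time: 23.32
tool_pos: [0.4454, -0.1665, 0.0296]
tool_rot: [0.001, 0.672, 0.741, 0.0]
contact_force: [0.4, 0.4, 6.0]
gripper_width: 0.595
grasp_force: 63.2
```

```bash
python3 go.py Bgreen:.125
```

```text
Bgreen shift [11.02  8.13 -3.81] turn [0.02 0.01 0.02] t 23.32 pos [ 0.4454 -0.1665  0.0296] w 0.595 F 63.2
```

Call:
jog_arm:
  targets:
    - [[0, 0, -0.3], [0, 0, 0], 0]
    - [[0, 0, -1.2], [0, 0, 0], 0]
    - [[0, 0, -2.4], [0, 0, 0], 0]
    - [[0.2, 0.2, -3.5], [0, 0, 0], 0]
    - [[1.2, 0.9, -3.8], [0, 0, 0], 0]
    - [[2.4, 1.8, -3.8], [0, 0, 0], 0]
    - [[3.6, 2.7, -3.8], [0, 0, 0], 0]
    - [[4.8, 3.6, -3.8], [0, 0, 0], 0]

```text
time: 24.32
tool_pos: [0.5218, -0.0366, 0.1225]
tool_rot: [-0.001, 0.672, 0.741, -0.0]
contact_force: [-0.2, 1.2, -2.3]
gripper_width: 0.591
grasp_force: 62.8
```

Call:
jog_arm:
  targets:
    - [[1.2, 0.9, 0], [0, 0, 0], 0]
    - [[2.4, 1.8, 0], [0, 0, 0], 0]
    - [[3.6, 2.6, 0], [0, 0, 0], 0]
    - [[4.8, 3.5, 0], [0, 0, 0], 0]
    - [[5.8, 4.2, 0], [0, 0, 0], 0]
    - [[6.2, 4.5, 0], [0, 0, 0], 0]
    - [[6.2, 4.5, 0], [0, 0, 0], 0]
    - [[6.2, 4.5, 0], [0, 0, 0], 0]

```text
time: 25.32
tool_pos: [0.6183, 0.1266, 0.1227]
tool_rot: [-0.0, 0.672, 0.74, -0.001]
contact_force: [-0.0, 0.4, -2.2]
gripper_width: 0.591
grasp_force: 62.9
```

```bash
python3 go.py Bgreen:.0216; python3 - <<'E'
from h import *
s=state();p,d=grab_frame("wrist");C=cam("wrist",s);print(spots(p,C,s["tool_pos"][2]-.0156+.048),s["contact_force"])
E
```

```text
Bgreen shift [0.03 0.1  4.04] turn [-0.01  0.    0.01] t 25.32 pos [0.6183 0.1266 0.1227] w 0.591 F 62.9
{'green': [(np.float64(0.619), np.float64(0.1273), 0.0358)]} [-0.02573636  0.38184111 -2.18746831]
```

Call:
jog_arm:
  targets:
    - [[0, 0.06, 1.2], [0, 0, 0], 0]
    - [[0, 0.06, 2.4], [0, 0, 0], 0]
    - [[0, 0.06, 3.4], [0, 0, 0], 0]
    - [[0, 0.06, 3.8], [0, 0, 0], 0]
    - [[0, 0.06, 3.93], [0, 0, 0], 0]
    - [[0, 0.06, 4.01], [0, 0, 0], 0]
    - [[0, 0.06, 4.06], [0, 0, 0], 0]
    - [[0, 0.06, 4.06], [0, 0, 0], 0]

```text
time: 26.38
tool_pos: [0.6209, 0.1277, 0.0223]
tool_rot: [0.0, 0.672, 0.741, 0.0]
contact_force: [0.7, -0.2, -1.6]
gripper_width: 0.593
grasp_force: 62.9
```

Call:
jog_arm:
  targets:
    - [[0, 0, 0.03], [0, 0, 0], 0]
    - [[0, 0, 0.03], [0, 0, 0], 0]

```text
time: 26.62
tool_pos: [0.6208, 0.1277, 0.0216]
tool_rot: [0.0, 0.672, 0.741, 0.0]
contact_force: [-1.0, 0.6, 1.6]
gripper_width: 0.59
grasp_force: 63.2
```

Contact. Release and rise clear.

Call:
jog_arm:
  targets:
    - [[0, 0, 0.01], [0, 0, 0], 0]
    - [[0, 0, 0.01], [0, 0, 0], 70]
    - [[0, 0, 0.01], [0, 0, 0], 85]
    - [[0, 0, 0.01], [0, 0, 0], 100]
    - [[0, 0, 0.01], [0, 0, 0], 100]
    - [[0, 0, -0.6], [0, 0, 0], 100]
    - [[0, 0, -1.8], [0, 0, 0], 100]
    - [[0, 0, -3], [0, 0, 0], 100]

```text
time: 27.62
tool_pos: [0.6206, 0.1276, 0.0977]
tool_rot: [0.0, 0.672, 0.741, 0.0]
contact_force: [0.3, -1.0, -0.1]
gripper_width: 1.003
grasp_force: 0.0
```

Call:
jog_arm:
  targets:
    - [[0, 0, -1], [0, 0, 0], 100]
    - [[1, -0.5, -2], [0, 0, 0], 100]
    - [[2.2, -1, -3], [0, 0, 0], 100]
    - [[3.4, -1.5, -4], [0, 0, 0], 100]
    - [[4.6, -2, -5], [0, 0, 0], 100]
    - [[5.5, -2.5, -5.5], [0, 0, 0], 100]
    - [[5.5, -2.5, -5.5], [0, 0, 0], 100]
    - [[5.5, -2.5, -5.5], [0, 0, 0], 100]

```text
time: 28.62
tool_pos: [0.5449, 0.2579, 0.2333]
tool_rot: [0.0, 0.672, 0.741, -0.0]
contact_force: [-0.9, -0.1, 0.4]
gripper_width: 1.003
grasp_force: 0.0
```

```bash
python3 - <<'E'
from h import *
a=np.radians(5.45);B=np.array([[np.cos(a),np.sin(a)],[-np.sin(a),np.cos(a)]])
for n in("scene","top"):
    p,d=grab_frame(n);C=cam(n);cv2.imwrite(f"pics/{n}9.png",p[:,:,::-1])
    print(n,{c:[(B@(np.array(v[:2],float)-[.632,.008])).round(4).tolist() for v in l] for c,l in spots(p,C,.054).items()})
print(state()["time"])
E
```

```text
scene {'red': [[-0.0, -0.0395]], 'yellow': [[-0.0, -0.1213]], 'blue': [[-0.0001, 0.0408]], 'green': [[0.0, 0.1213]]}
top {'red': [[0.0, -0.0399]], 'yellow': [[0.0003, -0.1225]], 'blue': [[0.0, 0.0404]], 'green': [[0.0004, 0.121]]}
28.725
```

View pics/scene9.png

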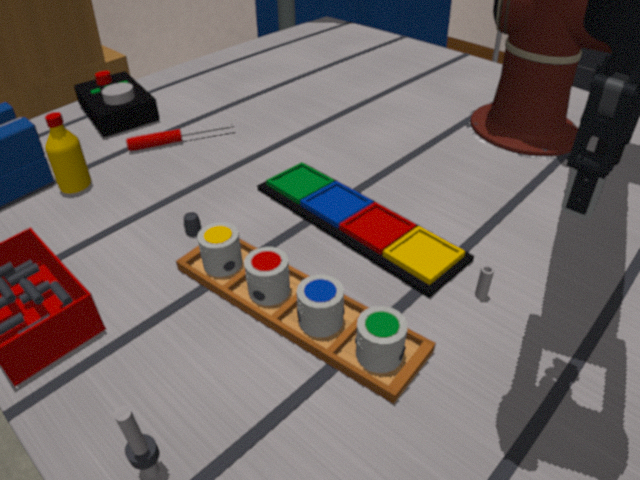

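The scene view shows all four upright in their cells: yellow (219,250), red (267,278), blue (320,307) and green (381,342). Each is within 3 mm of its cell centre, and the arm is clear.

```bash
python3 -c "
from plant import *
print(job_done())"
```

```text
the job is handed in; nothing more can be done
None
```

All four pistons stand upright and released in the build rack in reverse order (green, blue, red, yellow from the left), each within 3 mm of its cell centre in the final camera check; the job was handed in at about 29 s, and no verdict was returned.

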